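Rack a copper blank on edge

TASK

Pick the copper blank up off the bench and lean it on the blue stand, centred and long way up the slope, with a short edge down against the lip, and let go of it there. Then take it again by its upper edge, across its thickness, and stand it on a short edge, fully down and about centred, in the empty slot of the wooden rack. Set it down each time instead of dropping it, and leave all the other things where they are.

Things in the scene. Friction and masses are not known exactly. Their poses are not given: they have to be found in the camera images.
- copper: Copper metal blank, a flat plate 80 x 54 x 6 mm with two small dark hanging holes near one short edge, 0.2 to 0.28 kg, lying flat on the bench. Origin at its centre; its x is along the 80 mm, y along the 54 mm, z through the 6 mm thickness. Either face may be up and either end first.
- stand: Blue painted steel leaning stand fixed to the bench, origin on the bench. Base 100 x 80 x 22 mm, centred 5 mm to +x of the origin. Its slope faces its -x (roughly to the robot's left) and rises towards its +x on a 40 mm wide rib. A leaning blank sticks out 30 mm past the top of the slope, with open space behind it.
- stand_face: The stand's slope, 45 degrees: origin mid-width in the corner of slope and lip, 35 mm above the bench; x up the slope, y along the lip, z square out of the slope. Slope 44 mm wide, 8 mm thick, up to x = 50 mm; lip 12 mm high (z 0 to 12), at x -8 to 0. A seated blank has its centre near x = 40, y = 0, z = 3 mm.
- rack: Pale wooden storage rack fixed to the bench, 150 (x) x 100 (y) x 34 mm high, origin under its centre. Two straight slots along its y, at x = -35 mm (empty) and x = +35 mm (brass blank in it), each 12 mm wide, 22 mm deep, open at both ends, edges slightly rounded.
- free_slot (a point): Middle of the floor of the empty slot, 12 mm above the bench (slot mouth at 34 mm); axes as the rack's: y along the slot, x across its 12 mm width.
- alu: Silver-grey aluminium blank, flat on the bench, 80 x 54 x 6 mm, same shape as the copper one. Origin at its centre. Leave it alone.
- brass: Yellow brass blank, 80 x 54 x 6 mm, standing on a short edge in the slot of the rack away from the robot (rack x = +35 mm). Origin at its centre; its z is its 80 mm direction, its x its thickness. Leave it alone.
- slice_a: Round wood slice with bark, 90 mm across, 22 mm high, origin under its centre. Leave it alone.
- slice_b: Round wood slice with bark, 80 mm across, 20 mm high, origin under its centre. Leave it alone.
- hammer: Hammer lying flat, 260 mm long along its x, up to about 40 mm high. Leave it alone.
- bench_block: Square steel bench block, 90 x 90 x 20 mm, origin under its centre. Leave it alone.
- punch: Square steel punch lying flat, 110 x 12 x 12 mm, long along its x, origin under its centre. Leave it alone.
Not all that is in view belongs to the job. What is meant by the copper is not pink or red, and is the smaller of those in its own colour.

How it is judged:
On the way, in this order (a step that is already met when the one before it is completed fails the run):
1. the copper blank leans on the stand, short edge down near the lip, let go and at rest (angle between the z axis of copper and the z axis of stand_face, either way round below 0.2 rad and angle between the x axis of copper and the x axis of stand_face, either way round below 0.35 rad and x of copper in the frame of stand_face between 0.028 and 0.052 m and y of copper in the frame of stand_face between -0.018 and 0.018 m and z of copper in the frame of stand_face between -0.004 and 0.01 m and linear speed of copper below 0.02 m/s and angular speed of copper below 0.2 rad/s and contact force between copper and the fingers below 0.1 N), for 0.3 s.
2. the copper blank is held up, clear of the stand, by its upper end ((x of the grasp point in the frame of copper above 0.018 m or x of the grasp point in the frame of copper below -0.018 m) and height (world z) of copper above 0.08 m and contact force between copper and the fingers above 0.5 N), for 0.2 s.
At the end, for the whole second after the job is handed in: The copper blank stands on a short edge on the floor of the empty slot (centre within 12 mm across, 25 mm along the slot and 5 mm of its full-down height, upright within 0.3 rad and within 0.35 rad of square to the slot), released and at rest (angle between the x axis of copper and the z axis of rack, either way round below 0.3 rad and angle between the z axis of copper and the x axis of rack, either way round below 0.35 rad and x of copper in the frame of free_slot between -0.012 and 0.012 m and y of copper in the frame of free_slot between -0.025 and 0.025 m and z of copper in the frame of free_slot between 0.035 and 0.045 m and linear speed of copper below 0.02 m/s and angular speed of copper below 0.2 rad/s and contact force between copper and the fingers below 0.1 N); the robot touches nothing.
It fails at once if the aluminium or the brass blank is moved by more than 20 mm (distance of any of alu, brass from where it was at the start of the episode above 0.02 m).
It fails at once if a wood slice, the hammer, the bench block or the punch is moved by more than 30 mm (distance of any of slice_a, slice_b, hammer, bench_block, punch from where it was at the start of the episode above 0.03 m).
It fails at once if the copper blank is dropped: faster than 0.7 m/s while out of the fingers (linear speed of copper above 0.7 m/s and contact force between copper and the fingers below 0.05 N).
It also fails if it takes over 59 s, if anything falls off the work surface, if the arm or the gripper's body presses on something with over 40 N, if the wrist force passes 120 N, or if a joint passes its speed limit or range.

ROBOT

A 6-joint arm with a two-finger parallel gripper is mounted at the origin on the work surface. World frame = base frame: x ahead of the robot, y to its left, z up, the work surface at z = 0. Lengths are in m, angles in rad, forces in N, time in s.
With the tool pointing down it reaches from about 0.375 to 0.75 m from the base axis. Payload 9 kg.
Tool frame: the origin (TCP) lies between the finger pads; the fingertips stand 19 mm ahead of it and the grasp point (between the pads) is the TCP (robot.tip_reach is the distance from the TCP to the fingertips, in m); z points along the fingers, y is the line along which they close (so a half turn about z gives the same grasp; the last joint's range is limited). The gripper opens to 85 mm and grips with 20 to 120 N. Pads are 22 mm wide; open, the fingers measure 114 mm over their backs; the gripper's body (76 mm by 85 mm) begins 54 mm behind the grasp point. The pads swing forward as they close: fully open they stand 13 mm farther back than shut.
Start: joints at [-1.536, 0.104, 0.097, 1.564, 0, 1.353], TCP at [0.15, -0.581, 0.25] pointing down, gripper open.
Joint ranges: [-2.99, 2.99], [-0.84, 1.86], [-1.1, 1.16], [-1.84, 2.11], [-1.51, 1.56], [-3.14, 3.14]. Speed limits (rad/s): [2.22, 2.22, 2.57, 3.14, 3.14, 3.14].

INTERFACE

Orientations are given as a rotation vector (axis times angle).
In Python, from workcell import robot, vision, search_frame, cut_out, landmark_of gives the robot as it stands.
- The arm moves only by the shell command python3 -m creep 'ROWS' [FORCE]. ROWS is JSON, one flat list of numbers, 7 for each row, row after row: the shift along the tool's x, y, z in mm, then the turn, a rotation vector about the tool's x, y, z in rad, then the closure, from 0 (fully open) to 1 (shut). A call has 1 to 5 rows; each row is the pose to reach, as a shift and turn from the pose commanded when the call began, along the tool's axes at that moment; what a row does not reach only later rows make up. A row lasts 1/12 s, in which the tool goes at most 41.7 mm and 7.16 degrees, less where a joint would pass 70% of its speed; a pose out of reach is approached as far as the arm can. A call with a gripper value outside its range is refused whole. The fingers move at their own pace and stop on an object; FORCE is the grip in N (left out, the last holds). Time passes only in rows, so rows that repeat a pose let the fingers close. It gives the time, the measured TCP pose, the force, the opening and the grip force at its end, in the units of the state.
- robot.observe(): the state, without advancing time (a new reading comes with each control period).
- vision.grab_frame(name): name is "scene" or "top" or "wrist"; returns the picture (480x640x3 uint8, red, green, blue); there is no depth.
- vision.camera_params(name): a dict with "K" (3x3 intrinsics, pixels), "eye" and "rotation" of the camera in the world. Camera axes: x right, y up, looking along -z (the intrinsics and any distortion apply to the point x, -y, -z); pixel columns grow to the right and rows downward; lengths in m; the calibration is good to about 2 mm. A picture is of the moment at which its call begins: read the wrist's pose just before it. camera_params takes no time and is no camera call; for the wrist camera it gives the pose at the moment of the call.
- robot.hand_in(): hands the job in; it is judged then, once.
Trained networks look in the newest picture that a camera, given by its name, has taken for a name from the list of things; names that differ only in an ending like _2 or _b are one class to them, and where a whole thing is asked for, a point or a joint stands for the part that bears it (a point fixed in the world has none). Each returns a list of dicts, best first, with "score" (0 to 1); they miss things now and then, are a little off and sometimes report something else, mostly with a low value. They report only what shows in the picture. A call takes as long as a camera call. They do not tell look-alikes from the thing itself.
- search_frame(camera, thing): "xy" ([column, row] as shares, 0 to 1, of the picture: columns of its width, rows of its height, amid what is visible of it).
- cut_out(camera, thing): "region" (480x640 bool, what is visible of it) and "xy" ([column, row] as shares, 0 to 1, of the picture: columns of its width, rows of its height, amid what is visible of it).
- landmark_of(camera, thing): "xy" ([column, row] as shares, 0 to 1, of the picture: columns of its width, rows of its height: a listed point, or the origin of a listed thing).
The state is a dict: "time_s": time; "qpos": joint angles; "joint_vel": joint speeds; "tau": joint torques, N m; "tool_pos": TCP position; "ee_rot": TCP orientation; "contact_force": force on the tool from outside, world axes, zero at the start; "torque": the same for the moment, N m; "gripper_width": finger opening in m; "gripper_force": force on a finger pad.
Only numpy, scipy, OpenCV 4.12 (cv2) and the standard library are available. Lean on these libraries where they do the work, as an engineer would, in place of code of your own. Each camera call takes 0.05 s, during which the arm holds its last target. There are 200 camera calls.

## Working session

There is one attempt and no reset: what is moved stays moved. The work goes in short steps, Python scripts to look and compute and a shell command to move; the robot and the scene stay as the last step left them, time stands still between calls to the robot, and variables do not carry over. Pictures are saved under pics/ and viewed, at most 14 in all, crops included, and the job is handed in when it is done.

```bash
mkdir -p pics; ls; cat > h.py <<'E'
import numpy as np, cv2
from scipy.spatial.transform import Rotation as R
from workcell import robot, vision, search_frame, cut_out, landmark_of
def ray(cam,px):
    p=vision.camera_params(cam);K=np.array(p["K"]);Rm=np.array(p["rotation"])
    if Rm.shape!=(3,3): Rm=R.from_rotvec(Rm).as_matrix()
    d=np.linalg.inv(K)@[px[0],px[1],1]; d=Rm@(d*[1,-1,-1]); return np.array(p["eye"]),d
def onz(cam,px,z):
    e,d=ray(cam,px); return e+d*(z-e[2])/d[2]
def proj(cam,P):
    p=vision.camera_params(cam);K=np.array(p["K"]);Rm=np.array(p["rotation"])
    c=(np.asarray(P)-p["eye"])@Rm*[1,-1,-1]; q=c@K.T; return q[...,:2]/q[...,2:]
def snap(cam,name):
    im=vision.grab_frame(cam); cv2.imwrite(f"pics/{name}.png",im[...,::-1]); return im
def px(d): return np.array(d["xy"])*[640,480]
E
python3 - <<'E'
from h import *
np.set_printoptions(precision=3,suppress=True)
for c in("scene","top","wrist"):
    p=vision.camera_params(c);print(c,{k:np.round(v,3).tolist() if not isinstance(v,str) else v for k,v in p.items()})
a=snap("scene","s0");b=snap("top","t0")
print(robot.observe()["ee_rot"],robot.tip_reach)
for t in["copper","stand","stand_face","rack","free_slot","alu","brass"]:
    for d in landmark_of("top",t)[:4]: print(t,px(d),round(d["score"],2),onz("top",px(d),{"stand_face":.035,"free_slot":.012,"brass":.052}.get(t,0.003)))
E
```

```text
pics
scene {'K': [[623.495, 0.0, 324.91], [0.0, 623.495, 241.474], [0.0, 0.0, 1.0]], 'eye': [1.03, 0.433, 1.066], 'rotation': [0.304, 0.614, 2.176]}
top {'K': [[525.599, 0.0, 322.47], [0.0, 525.599, 233.708], [0.0, 0.0, 1.0]], 'eye': [0.383, 0.041, 1.199], 'rotation': [0.103, -0.126, -1.58]}
wrist {'K': [[375.088, 0.0, 326.102], [0.0, 375.088, 239.647], [0.0, 0.0, 1.0]], 'eye': [0.224, -0.563, 0.372], 'rotation': [-0.255, 0.199, -1.308]}
[-3.115 -0.396 -0.   ] 0.019
copper [342.208 324.72 ] 0.67 [ 0.352 -0.019  0.003]
copper [287.872 266.784] 0.64 [0.484 0.102 0.003]
copper [168.512 173.28 ] 0.64 [0.705 0.38  0.003]
copper [270.976 328.512] 0.56 [0.346 0.141 0.003]
stand [457.28 260.4 ] 0.7 [ 0.494 -0.286  0.003]
stand_face [456.    258.192] 0.81 [ 0.496 -0.274  0.035]
rack [207.808 249.504] 0.81 [0.526 0.285 0.003]
rack [197.888 232.704] 0.47 [0.565 0.308 0.003]
free_slot [215.68  266.112] 0.91 [0.487 0.265 0.012]
free_slot [455.104 258.72 ] 0.19 [ 0.497 -0.278  0.012]
alu [368.896 251.424] 0.64 [ 0.517 -0.083  0.003]
brass [197.504 232.176] 0.81 [0.558 0.298 0.052]
```

View pics/t0.png

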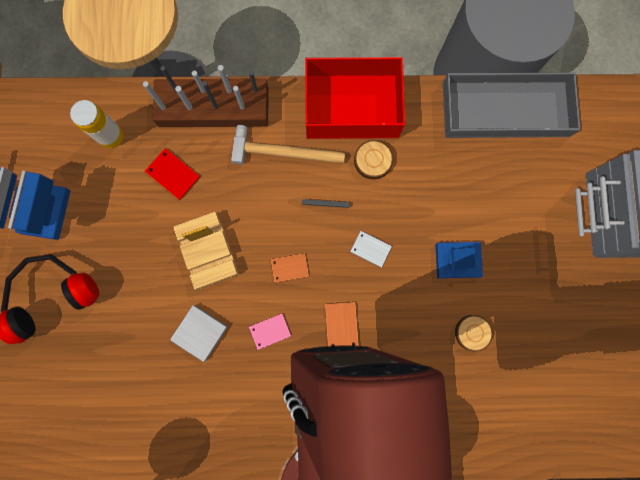

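View pics/s0.png

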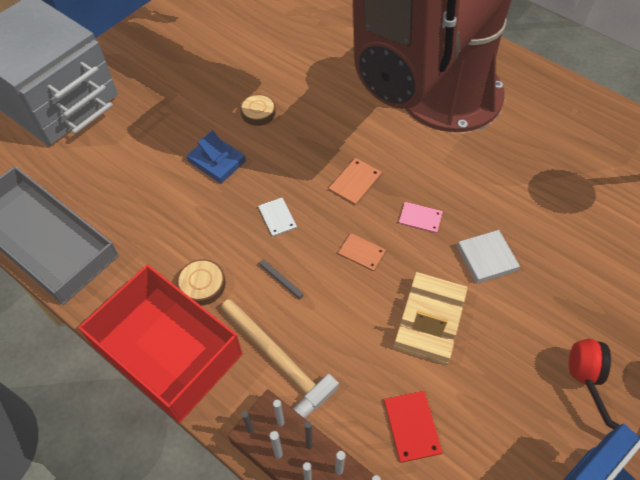

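Candidates in the top view: orange at (290,267), orange at (342,324) which looks larger, pink at (270,331) and red at (172,174). The description rules out pink and red and asks for the smaller orange one, so (290,267). I'll check this by measured size and one enlarged crop.

```bash
python3 - <<'E'
from h import *
np.set_printoptions(precision=3,suppress=True)
im=snap("top","t1")
def rect(m,z,cam="top"):
    ys,xs=np.nonzero(m); 
    P=np.array([onz(cam,(x,y),z)[:2] for x,y in zip(xs,ys)],np.float32)
    (c,s,a)=cv2.minAreaRect(P*1000); return np.array(c)/1000,np.array(s),a
for t,z in(("copper",.006),("stand",.022),("rack",.034),("alu",.006)):
    for d in cut_out("top",t)[:5]: print(t,px(d),round(d["score"],2),d["region"].sum(),*rect(d["region"],z))
L={t:[px(landmark_of("top",t)[0])] for t in("stand","stand_face","rack","free_slot","brass")}
vision.grab_frame("scene")
for d in landmark_of("scene","copper")[:4]: print("scene copper",px(d),onz("scene",px(d),.003))
for t in L:
    q=px(landmark_of("scene",t)[0]); e1,d1=ray("top",L[t][0]);e2,d2=ray("scene",q)
    s=np.linalg.lstsq(np.c_[d1,-d2],e2-e1,rcond=None)[0]; a=e1+d1*s[0];b=e2+d2*s[1]
    print(t,q,(a+b)/2,np.linalg.norm(a-b))
sc=cv2.imread("pics/s0.png")
f=lambda i,x,y,w,h:cv2.resize(i[y:y+h,x:x+w],(400,300),interpolation=cv2.INTER_CUBIC)
i=im[...,::-1]
cv2.imwrite("pics/c1.png",np.vstack([np.hstack([f(i,240,225,140,105),f(i,410,210,100,75)]),np.hstack([f(i,160,200,100,75),f(sc,170,115,100,75)])]))
E
```

```text
copper [339.2   324.384] 0.95 1244 [ 0.353 -0.018] [93.568 69.014] 1.346598505973816
copper [268.288 333.504] 0.87 866 [0.34  0.144] [55.445 81.162] 20.214685440063477
copper [289.024 265.68 ] 0.85 811 [0.483 0.099] [54.504 79.256] 9.31291675567627Traceback (most recent call last):
  File "<stdin>", line 9, in <module>
  File "<stdin>", line 6, in rect
  File "h.py", line 9, in onz
    e,d=ray(cam,px); return e+d*(z-e[2])/d[2]
        ~~~^^^^^^^^
  File "h.py", line 5, in ray
    p=vision.camera_params(cam);K=np.array(p["K"]);Rm=np.array(p["rotation"])
ValueError: time passes only in moves, steps and waits
```

```bash
cat > h.py <<'E'
import numpy as np, cv2
from scipy.spatial.transform import Rotation as R
from workcell import robot, vision, search_frame, cut_out, landmark_of
_c={}
def cam(c,fresh=False):
    if fresh or c not in _c:
        p=vision.camera_params(c); _c[c]=(np.array(p["K"]),R.from_rotvec(p["rotation"]).as_matrix() if np.size(p["rotation"])==3 else np.array(p["rotation"]),np.array(p["eye"]))
    return _c[c]
def ray(c,px):
    K,Rm,e=cam(c); px=np.atleast_2d(px)
    d=np.c_[px,np.ones(len(px))]@np.linalg.inv(K).T*[1,-1,-1]@Rm.T; return e,d.squeeze()
def onz(c,px,z):
    e,d=ray(c,px); return e+d*((z-e[2])/d[...,2:])
def proj(c,P):
    K,Rm,e=cam(c); q=(np.asarray(P)-e)@Rm*[1,-1,-1]@K.T; return q[...,:2]/q[...,2:]
def snap(c,name=None):
    cam(c,True); im=vision.grab_frame(c)
    if name: cv2.imwrite(f"pics/{name}.png",im[...,::-1])
    return im
def px(d): return np.array(d["xy"])*[640,480]
def rect(m,z,c="top"):
    ys,xs=np.nonzero(m); P=onz(c,np.c_[xs,ys],z)[:,:2].astype(np.float32)
    o,s,a=cv2.minAreaRect(P*1000); return np.array(o)/1000,np.array(s),a
def tri(c1,p1,c2,p2):
    e1,d1=ray(c1,p1);e2,d2=ray(c2,p2); s=np.linalg.lstsq(np.c_[d1,-d2],e2-e1,rcond=None)[0]
    a=e1+d1*s[0];b=e2+d2*s[1]; return (a+b)/2,np.linalg.norm(a-b)
np.set_printoptions(precision=3,suppress=True)
E
python3 - <<'E'
from h import *
im=snap("top","t1")
for t,z in(("stand",.022),("rack",.034),("alu",.006)):
    for d in cut_out("top",t)[:1]: print(t,px(d),round(d["score"],2),d["region"].sum(),*rect(d["region"],z))
L={t:px(landmark_of("top",t)[0]) for t in("stand","stand_face","rack","free_slot","brass")}
sc=snap("scene")
for d in landmark_of("scene","copper")[:4]: print("scene copper",px(d),onz("scene",px(d),.003))
for t in L:
    q=px(landmark_of("scene",t)[0]); print(t,q,*tri("top",L[t],"scene",q))
f=lambda i,x,y,w,h:cv2.resize(i[y:y+h,x:x+w],(400,300),interpolation=cv2.INTER_CUBIC)
i=im[...,::-1]
cv2.imwrite("pics/c1.png",np.vstack([np.hstack([f(i,240,225,140,105),f(i,410,210,100,75)]),np.hstack([f(i,160,200,100,75),f(sc[...,::-1],170,115,100,75)])]))
E
```

```text
stand [461.12 260.88] 0.88 1631 [ 0.494 -0.284] [103.848  79.272] 89.3578872680664
rack [206.528 252.576] 0.94 2907 [0.521 0.283] [153.807 105.51 ] 20.173410415649414
alu [371.328 248.688] 0.85 823 [ 0.523 -0.087] [81.611 54.876] 62.55958938598633
scene copper [418.368 221.184] [0.354 0.148 0.003]
scene copper [411.392 423.408] [0.704 0.37  0.003]
scene copper [355.2  181.68] [ 0.354 -0.014  0.003]
scene copper [363.776 250.416] [0.48  0.102 0.003]
stand [218.304 164.016] [ 0.499 -0.284 -0.005] 0.00946222366825618
stand_face [221.12  155.808] [ 0.492 -0.277  0.02 ] 0.007629876888042183
rack [204.48  286.176] [0.652 0.142 0.287] 0.37076296005014736
free_slot [437.376 302.208] [0.492 0.279 0.015] 0.004748542319394137
brass [426.112 322.992] [0.559 0.296 0.06 ] 0.003040516360747427
```

View pics/c1.png

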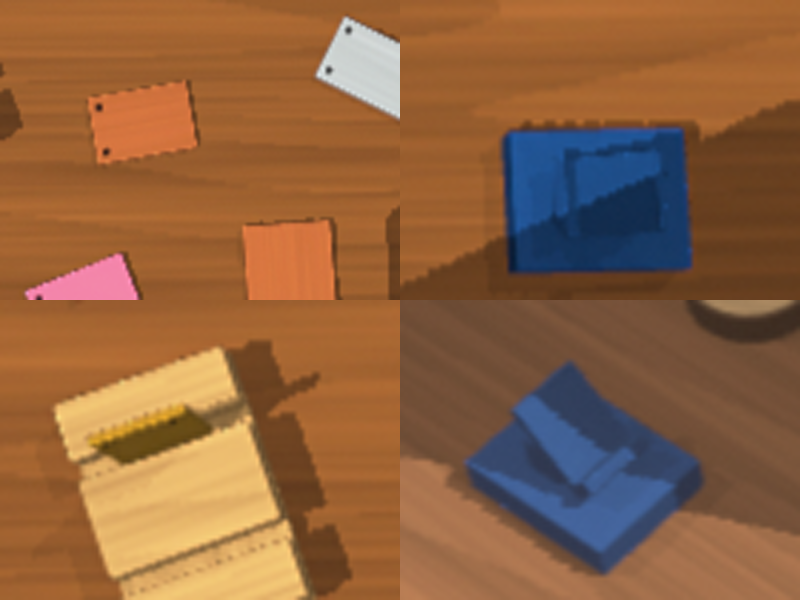

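The crop confirms it: the orange plate with two holes at top (290,267) measures 79 x 54 mm, while the other orange at (342,324) is 94 x 69 mm. The stand's slope rises towards world -y with the lip on its +y side. Next I plan the move to above the copper.

```bash
cat >> h.py <<'E'
def down(deg):  # tool pointing down with tool x at this world angle
    return R.from_euler('z',deg,degrees=True)*R.from_rotvec([np.pi,0,0])
def pose():
    o=robot.observe(); return np.array(o["tool_pos"]),R.from_rotvec(o["ee_rot"])
def plan(p1,R1,p0=None,R0=None,rnd=0):
    """legs (<=190mm, <=34deg) from present pose to p1,R1, printed in tool axes"""
    if p0 is None: p0,R0=pose()
    p1=np.array(p1,float); v=(R0.inv()*R1).as_rotvec()
    n=int(max(1,np.ceil(np.linalg.norm(p1-p0)/.19),np.ceil(np.linalg.norm(v)/.6)))
    for k in range(n):
        tp=p0+(p1-p0)/(n-k); w=(R0.inv()*R1).as_rotvec()/(n-k)
        s=np.round(R0.inv().apply(tp-p0)*1000,rnd); w=np.round(w,3)
        rows=int(np.ceil(max(np.linalg.norm(s)/41.7,np.degrees(np.linalg.norm(w))/7.16)))
        print("leg",[float(x) for x in s],[float(x) for x in w],"rows>=",rows)
        p0=p0+R0.apply(s/1000);R0=R0*R.from_rotvec(w)
    return p0,R0
E
python3 - <<'E'
from h import *
plan([.46,.08,.2],down(99.3))
E
```

```text
leg [116.0, -141.0, 13.0] [0.0, 0.0, -0.37] rows>= 5
leg [159.0, -89.0, 12.0] [0.0, 0.0, -0.37] rows>= 5
leg [181.0, -25.0, 13.0] [-0.0, 0.0, -0.37] rows>= 5
leg [178.0, 42.0, 12.0] [-0.0, 0.0, -0.37] rows>= 5
```

```bash
python3 -m creep '[116,-141,13,0,0,-0.37,0, 116,-141,13,0,0,-0.37,0, 116,-141,13,0,0,-0.37,0, 116,-141,13,0,0,-0.37,0, 116,-141,13,0,0,-0.37,0]' && python3 -m creep '[159,-89,12,0,0,-0.37,0, 159,-89,12,0,0,-0.37,0, 159,-89,12,0,0,-0.37,0, 159,-89,12,0,0,-0.37,0, 159,-89,12,0,0,-0.37,0]' && python3 -m creep '[181,-25,13,0,0,-0.37,0, 181,-25,13,0,0,-0.37,0, 181,-25,13,0,0,-0.37,0, 181,-25,13,0,0,-0.37,0, 181,-25,13,0,0,-0.37,0]' && python3 -m creep '[178,42,12,0,0,-0.37,0, 178,42,12,0,0,-0.37,0, 178,42,12,0,0,-0.37,0, 178,42,12,0,0,-0.37,0, 178,42,12,0,0,-0.37,0]'
python3 - <<'E'
from h import *
p,r=pose();print(p,r.as_matrix())
snap("wrist","w1"); print(cam("wrist")[2])
for d in cut_out("wrist","copper")[:4]: print(px(d),d["score"],d["region"].sum(),*rect(d["region"],.006,"wrist"))
for t,z in(("alu",.006),):
  for d in cut_out("wrist",t)[:2]: print(t,px(d),d["score"],*rect(d["region"],z,"wrist"))
E
```

```text
time_s: 1.77
tool_pos: [0.2286, -0.4116, 0.2371]
ee_rot: [-2.988, -0.966, -0.001]
contact_force: [-0.4, -0.4, -0.1]
gripper_width: 0.0856
gripper_force: 0.0
time_s: 2.18
tool_pos: [0.3054, -0.2467, 0.2253]
ee_rot: [-2.76, -1.5, -0.001]
contact_force: [0.3, -0.4, 0.0]
gripper_width: 0.0855
gripper_force: 0.0
time_s: 2.6
tool_pos: [0.3832, -0.0813, 0.2123]
ee_rot: [2.436, 1.983, 0.002]
contact_force: [-0.0, -0.4, 0.9]
gripper_width: 0.0855
gripper_force: 0.0
time_s: 3.02
tool_pos: [0.461, 0.0844, 0.1999]
ee_rot: [-2.03, -2.398, -0.002]
contact_force: [0.7, -0.8, -0.6]
gripper_width: 0.0851
gripper_force: 0.0
[0.461 0.084 0.2  ] [[-0.165  0.986  0.001]
 [ 0.986  0.165  0.001]
 [ 0.001  0.001 -1.   ]]
[0.449 0.158 0.322]
[196.48  114.384] 0.81 7115 [0.344 0.144] [56.281 80.5  ] 21.599525451660156
[357.312 194.976] 0.78 5839 [0.485 0.099] [54.159 80.737] 9.330242156982422
[188.928 294.816] 0.7 6856 [ 0.354 -0.015] [103.745  71.871] 3.3784189224243164
alu [360.512 381.888] 0.61 [ 0.525 -0.084] [82.332 56.678] 62.52471923828125
```

View pics/w1.png

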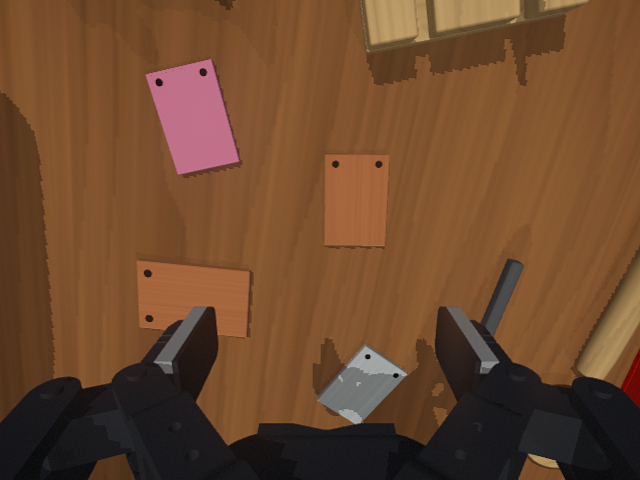

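The copper sits at pixel (357,200), with its holes towards the rack, between the open fingers and clear of its neighbours. It measures (0.485, 0.099), in agreement with the top view. I'll pre-close to about 62 mm and descend.

```bash
python3 -m creep '[10,26,150,0,0,0,0.27, 10,26,150,0,0,0,0.27, 10,26,150,0,0,0,0.27, 10,26,150,0,0,0,0.27, 10,26,150,0,0,0,0.27]' 40 && python3 -m creep '[0,0,26,0,0,0,0.27, 0,0,28,0,0,0,0.27, 0,0,29,0,0,0,0.27]' ; python3 -m creep '[0,0,1,0,0,0,0.27, 0,0,2,0,0,0,0.27]'
```

```text
time_s: 3.58
tool_pos: [0.4804, 0.0938, 0.0446]
ee_rot: [-2.032, -2.387, 0.008]
contact_force: [-1.3, 0.0, -0.8]
gripper_width: 0.0624
gripper_force: 0.0
time_s: 3.83
tool_pos: [0.4839, 0.0937, 0.0221]
ee_rot: [-2.035, -2.393, 0.001]
contact_force: [-0.6, 0.0, 0.6]
gripper_width: 0.0623
gripper_force: 0.0
time_s: 4.0
tool_pos: [0.4855, 0.094, 0.0214]
ee_rot: [2.033, 2.392, 0.002]
contact_force: [0.2, -0.7, 0.7]
gripper_width: 0.0625
gripper_force: 0.0
```

```bash
python3 -m creep '[4,0,1,0,0,0,0.27, 4,0,2,0,0,0,0.27, 4,0,2,0,0,0,0.27]' ; python3 -m creep '[0,0,1,0,0,0,0.27, 0,0,2,0,0,0,0.27, 0,0,2,0,0,0,0.27]';python3 -m creep '[0,0,1,0,0,0,0.27, 0,0,2,0,0,0,0.27, 0,0,2,0,0,0,0.27]'
```

```text
time_s: 4.25
tool_pos: [0.4837, 0.0986, 0.0177]
ee_rot: [2.034, 2.394, 0.0]
contact_force: [0.1, 0.2, 0.3]
gripper_width: 0.0625
gripper_force: 0.0
time_s: 4.5
tool_pos: [0.4834, 0.0984, 0.015]
ee_rot: [-2.034, -2.394, 0.0]
contact_force: [-0.3, -0.8, -1.4]
gripper_width: 0.0621
gripper_force: 0.0
time_s: 4.75
tool_pos: [0.4836, 0.0983, 0.0134]
ee_rot: [2.034, 2.394, -0.0]
contact_force: [-0.2, -0.4, 3.8]
gripper_width: 0.0622
gripper_force: 1.5
```

```bash
python3 -m creep '[0,0,-2.5,0,0,0,0.27, 0,0,-2.5,0,0,0,0.5, 0,0,-2.5,0,0,0,0.5, 0,0,-2.5,0,0,0,0.5, 0,0,-2.5,0,0,0,0.5]' 50 ;python3 -m creep '[0,0,-2.5,0,0,0,0.5, 0,0,-20,0,0,0,0.5, 0,0,-60,0,0,0,0.5, 0,0,-100,0,0,0,0.5, 0,0,-100,0,0,0,0.5]'
python3 - <<'E'
from h import *
snap("wrist","w2")
for d in cut_out("wrist","copper")[:4]: print(px(d),d["score"],d["region"].sum())
E
```

```text
time_s: 5.17
tool_pos: [0.484, 0.0983, 0.0167]
ee_rot: [2.034, 2.393, 0.001]
contact_force: [-2.8, -0.0, 8.7]
gripper_width: 0.052
gripper_force: 51.6
time_s: 5.58
tool_pos: [0.4872, 0.0982, 0.1233]
ee_rot: [2.029, 2.388, 0.009]
contact_force: [1.5, -0.1, -0.9]
gripper_width: 0.052
gripper_force: 53.7
[ 98.304 339.6  ] 0.91 8302
[326.592 302.208] 0.84 24221
[110.272 125.808] 0.78 12382
```

View pics/w2.png

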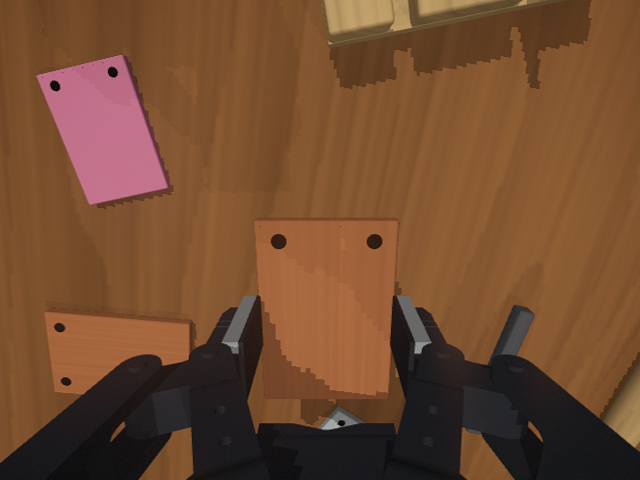

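```bash
python3 - <<'E'
from h import *
p,r=pose();K,Rm,e=cam("wrist",True)
obj=np.array([[40,-27,0],[40,27,0],[-40,27,0],[-40,-27,0]],float)/1000
# plate x->tool x (up in image), plate y -> tool y (right)
img=np.array([[256,220],[398,219],[388,398],[265,398]],float)
ok,rv,tv=cv2.solvePnP(obj,img,K,None)
Rc=Rm@np.diag([1,-1,-1]); Rw=Rc@cv2.Rodrigues(rv)[0]; tw=e+Rc@tv[:,0]
print("plate face centre in tool mm",r.inv().apply(tw-p)*1000); print("plate axes in tool\n",r.inv().as_matrix()@Rw)
print(proj("wrist",tw))
p,r=plan([.49,-.385,.21],down(89.4))
E
```

```text
plate face centre in tool mm [-0.249  0.545 15.115]
plate axes in tool
 [[ 1.    -0.002 -0.028]
 [ 0.002  1.    -0.005]
 [ 0.028  0.004  1.   ]]
[326.812 315.037]
leg [-159.0, -24.0, -31.0] [0.001, 0.0, 0.057] rows>= 4
leg [-161.0, -15.0, -31.0] [0.001, 0.0, 0.058] rows>= 4
leg [-161.0, -6.0, -31.0] [0.001, 0.001, 0.057] rows>= 4
```

```bash
python3 -m creep '[-159,-24,-31,0,0,0.057,0.5, -159,-24,-31,0,0,0.057,0.5, -159,-24,-31,0,0,0.057,0.5, -159,-24,-31,0,0,0.057,0.5, -159,-24,-31,0,0,0.057,0.5]' && python3 -m creep '[-161,-15,-31,0,0,0.058,0.5, -161,-15,-31,0,0,0.058,0.5, -161,-15,-31,0,0,0.058,0.5, -161,-15,-31,0,0,0.058,0.5, -161,-15,-31,0,0,0.058,0.5]' && python3 -m creep '[-161,-6,-31,0,0,0.057,0.5, -161,-6,-31,0,0,0.057,0.5, -161,-6,-31,0,0,0.057,0.5, -161,-6,-31,0,0,0.057,0.5, -161,-6,-31,0,0,0.057,0.5]'; python3 -m creep '[0,0,0,0,0,0,0.5]'
python3 - <<'E'
from h import *
p,r=pose();print(p,r.as_matrix()[:,0],robot.observe()["qpos"])
snap("wrist","w3")
for d in landmark_of("wrist","stand_face")[:2]: print(px(d),d["score"],onz("wrist",px(d),.035))
for d in cut_out("wrist","stand")[:1]: print(px(d),d["score"],*rect(d["region"],.022,"wrist"))
E
```

```text
time_s: 6.1
tool_pos: [0.4854, -0.0682, 0.1462]
ee_rot: [2.107, 2.328, -0.003]
contact_force: [0.4, -0.3, -2.1]
gripper_width: 0.0518
gripper_force: 53.7
time_s: 6.52
tool_pos: [0.4869, -0.2302, 0.1769]
ee_rot: [2.174, 2.267, -0.003]
contact_force: [0.4, -1.5, -2.4]
gripper_width: 0.0517
gripper_force: 53.7
time_s: 6.93
tool_pos: [0.4877, -0.3913, 0.2063]
ee_rot: [-2.237, -2.204, 0.003]
contact_force: [0.8, -1.8, -3.2]
gripper_width: 0.0523
gripper_force: 53.7
time_s: 7.02
tool_pos: [0.488, -0.3866, 0.206]
ee_rot: [-2.233, -2.204, -0.0]
contact_force: [-0.4, 1.3, -3.3]
gripper_width: 0.0518
gripper_force: 53.7
[ 0.488 -0.387  0.206] [0.013 1.    0.003] [-0.88   0.173  0.092  1.493 -0.     0.704]
[337.408  58.608] 0.93 [ 0.498 -0.268  0.035]
[334.912  82.416] 0.73 [ 0.498 -0.286] [ 81.262 100.289] 0.3942995071411133
```

View pics/w3.png

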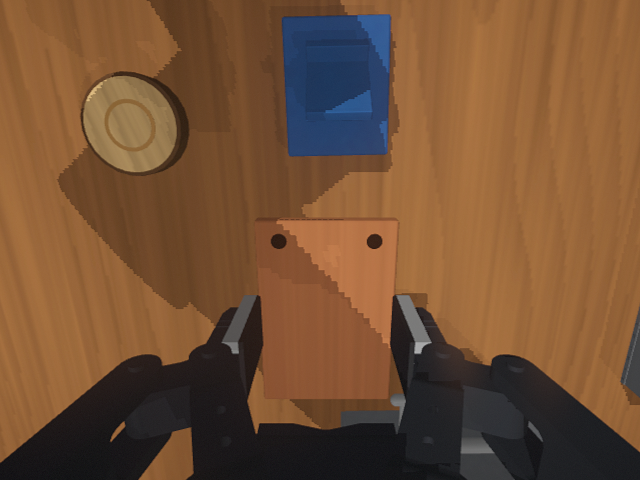

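```bash
python3 - <<'E'
from h import *
for y in(-.268,-.271,-.265):
    f=np.array([.498,y,.035]); up=np.array([0,-.7071,.7071]); n=np.array([0,.7071,.7071]); w=np.array([1,0,0])
    pts=np.array([f+up*a+w*b+n*c for a,b,c in((0,-.022,0),(0,.022,0),(.05,-.022,0),(.05,.022,0),(0,-.02,.012),(-.008,-.02,.012))])
    print(y,proj("wrist",pts).round(0).tolist())
print(onz("wrist",[[283,16],[390,14],[387,155],[290,156]],.022))
im=cv2.imread("pics/w3.png")[5:165,260:420]; im=cv2.convertScaleAbs(im,alpha=2); cv2.imwrite("pics/c2.png",cv2.resize(im,(600,600),interpolation=cv2.INTER_CUBIC))
E
```

```text
-0.268 [[306.0, 64.0], [368.0, 63.0], [305.0, 114.0], [372.0, 114.0], [308.0, 48.0], [308.0, 41.0]]
-0.271 [[306.0, 68.0], [367.0, 68.0], [305.0, 119.0], [372.0, 119.0], [308.0, 53.0], [308.0, 46.0]]
-0.265 [[306.0, 59.0], [368.0, 58.0], [305.0, 110.0], [372.0, 109.0], [308.0, 44.0], [308.0, 36.0]]
[[ 0.459 -0.234  0.022]
 [ 0.537 -0.234  0.022]
 [ 0.538 -0.334  0.022]
 [ 0.461 -0.334  0.022]]
```

View pics/c2.png

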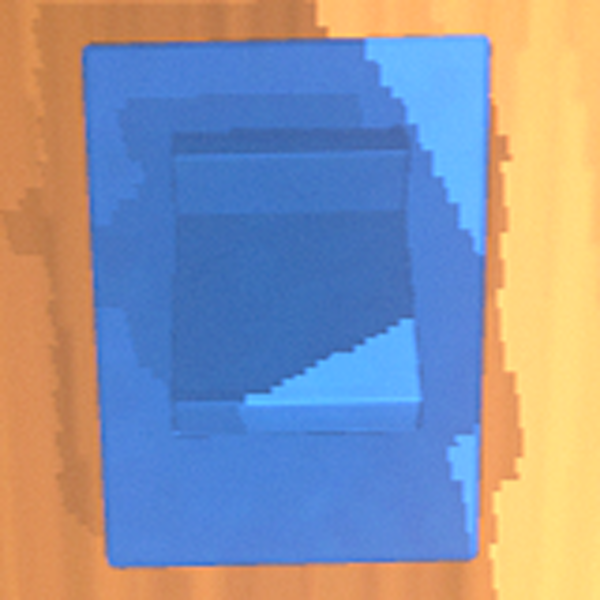

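```bash
python3 - <<'E'
from h import *
s=.70711; f=np.array([.4985,-.2665,.035]); up=np.array([0,-s,s]); n=np.array([0,s,s])
Rt=R.from_matrix(np.c_[-up,[1,0,0],-n]); t=f+up*.046+n*(.003+.0137+.060)
print(t); p0,r0=pose()
pv=np.array([.499,-.27,.24])
p0,r0=plan(pv,R.from_rotvec(r0.as_rotvec()),p0,r0)
plan(t,Rt,p0,r0)
E
```

```text
[ 0.498 -0.245  0.122]
leg [114.0, 9.0, -33.0] [-0.0, -0.0, -0.0] rows>= 3
leg [12.0, -0.0, 59.0] [-0.003, -0.394, -0.004] rows>= 4
leg [35.0, -1.0, 50.0] [-0.002, -0.393, -0.004] rows>= 4
```

```bash
python3 -m creep '[114,9,-33,0,0,0,0.5, 114,9,-33,0,0,0,0.5, 114,9,-33,0,0,0,0.5, 114,9,-33,0,0,0,0.5]' && python3 -m creep '[12,0,59,-0.003,-0.394,-0.004,0.5, 12,0,59,-0.003,-0.394,-0.004,0.5, 12,0,59,-0.003,-0.394,-0.004,0.5, 12,0,59,-0.003,-0.394,-0.004,0.5, 12,0,59,-0.003,-0.394,-0.004,0.5]' && python3 -m creep '[35,-1,50,-0.002,-0.393,-0.004,0.5, 35,-1,50,-0.002,-0.393,-0.004,0.5, 35,-1,50,-0.002,-0.393,-0.004,0.5, 35,-1,50,-0.002,-0.393,-0.004,0.5, 35,-1,50,-0.002,-0.393,-0.004,0.5]'; python3 -m creep '[0,0,0,0,0,0,0.5, 0,0,0,0,0,0,0.5]'
cat >> h.py <<'E'
F=np.array([.4985,-.2665,.035]); S=.70711; UP=np.array([0,-S,S]); N=np.array([0,S,S])
RL=R.from_matrix(np.c_[-UP,[1,0,0],-N])
def face(p): d=p-F; return np.array([d@UP,d[0],d@N])*1000
E
python3 - <<'E'
from h import *
p,r=pose(); print(p,"TCP in face mm",face(p),(r.inv()*RL).as_rotvec(),robot.observe()["qpos"],robot.observe()["contact_force"])
E
```

```text
time_s: 7.5
tool_pos: [0.5003, -0.265, 0.2443]
ee_rot: [2.225, 2.216, 0.003]
contact_force: [0.2, -0.7, -1.9]
gripper_width: 0.0518
gripper_force: 53.7
time_s: 7.92
tool_pos: [0.4987, -0.2557, 0.181]
ee_rot: [2.006, 2.004, -0.4]
contact_force: [-0.3, 0.7, -2.0]
gripper_width: 0.052
gripper_force: 53.8
time_s: 8.33
tool_pos: [0.4981, -0.2446, 0.1215]
ee_rot: [1.759, 1.763, -0.728]
contact_force: [0.1, -0.0, -2.5]
gripper_width: 0.052
gripper_force: 53.9
time_s: 8.5
tool_pos: [0.4998, -0.2473, 0.1254]
ee_rot: [1.762, 1.755, -0.725]
contact_force: [0.6, 0.0, -2.3]
gripper_width: 0.0521
gripper_force: 53.9
[ 0.5   -0.247  0.125] TCP in face mm [50.349  1.281 77.451] [ 0.002  0.    -0.005] [-0.354 -0.266 -0.651  0.851 -0.724  1.093] [ 0.62   0.004 -2.338]
```

```bash
python3 -m creep '[3,-1,35,0,0,0,0.5, 5,-1,48,0,0,0,0.5, 5,-1,54,0,0,0,0.5, 5,-1,54,0,0,0,0.5]';  python3 -m creep '[0,0,2,0,0,0,0.5, 0,0,2,0,0,0,0.5]'; python3 -m creep '[0,0,2,0,0,0,0.5, 0,0,2,0,0,0,0.5]'; python3 - <<'E'
from h import *
p,r=pose(); print(p,"TCP in face mm",face(p),(r.inv()*RL).as_rotvec(),r.inv().apply(robot.observe()["contact_force"]))
E
```

```text
time_s: 8.83
tool_pos: [0.4972, -0.2824, 0.0816]
ee_rot: [1.763, 1.756, -0.729]
contact_force: [-0.8, 0.9, -2.2]
gripper_width: 0.052
gripper_force: 53.9
time_s: 9.0
tool_pos: [0.4983, -0.2828, 0.0816]
ee_rot: [1.76, 1.755, -0.728]
contact_force: [-0.0, 1.1, -1.9]
gripper_width: 0.0519
gripper_force: 53.9
time_s: 9.17
tool_pos: [0.4981, -0.2837, 0.0794]
ee_rot: [1.76, 1.757, -0.728]
contact_force: [-0.2, -0.4, -2.9]
gripper_width: 0.0518
gripper_force: 53.9
[ 0.498 -0.284  0.079] TCP in face mm [43.584 -0.412 19.217] [ 0.001  0.002 -0.002] [ 1.731 -0.24   2.324]
```

```bash
python3 -m creep '[0,0,1,0,0,0,0.5, 0,0,1,0,0,0,0.5]';  python3 -m creep '[0,0,1,0,0,0,0.5, 0,0,1,0,0,0,0.5]';python3 -m creep '[1,0,1,0,0,0,0.5, 1.5,0,1,0,0,0,0.5]'; python3 - <<'E'
from h import *
p,r=pose(); print(p,"TCP in face mm",face(p),(r.inv()*RL).as_rotvec(),r.inv().apply(robot.observe()["contact_force"]))
E
```

```text
time_s: 9.33
tool_pos: [0.4977, -0.2843, 0.0781]
ee_rot: [1.76, 1.757, -0.729]
contact_force: [-0.1, 0.4, -2.9]
gripper_width: 0.0519
gripper_force: 53.9
time_s: 9.5
tool_pos: [0.4975, -0.2851, 0.0772]
ee_rot: [1.76, 1.757, -0.729]
contact_force: [-0.1, -0.1, -2.5]
gripper_width: 0.0516
gripper_force: 53.9
time_s: 9.67
tool_pos: [0.4978, -0.2854, 0.0765]
ee_rot: [1.76, 1.755, -0.73]
contact_force: [-1.6, -3.0, 3.7]
gripper_width: 0.0521
gripper_force: 54.1
[ 0.498 -0.285  0.076] TCP in face mm [42.705 -0.725 15.914] [ 0.     0.004 -0.003] [-4.724 -1.593 -0.468]
```

```bash
python3 -m creep '[0,0,0,0,0,0,0.45, 0,0,0,0,0,0,0.38, 0,0,0,0,0,0,0.27, 0,0,0,0,0,0,0.22, 0,0,0,0,0,0,0.22]';  python3 -m creep '[0,0,-15,0,0,0,0.22, 0,0,-40,0,0,0,0.22, 0,0,-75,0,0,0,0.22, 0,0,-110,0,0,0,0.22, 0,0,-110,0,0,0,0.22]'; python3 - <<'E'
from h import *
p,r=pose(); print(p,"TCP in face mm",face(p),(r.inv()*RL).as_rotvec(),robot.observe()["qpos"])
snap("wrist","w4"); 
for d in landmark_of("wrist","copper")[:3]: print(px(d),d["score"],[proj("wrist",F+UP*a+N*.003).round(0).tolist() for a in(.038,.04,.043)])
snap("top")
for d in cut_out("top","copper"): print("top",px(d),d["score"],proj("top",F+UP*.04+N*.003))
E
```

```text
time_s: 10.08
tool_pos: [0.4976, -0.2845, 0.0752]
ee_rot: [1.76, 1.758, -0.728]
contact_force: [-0.9, 0.6, -0.1]
gripper_width: 0.0668
gripper_force: 0.0
time_s: 10.5
tool_pos: [0.4999, -0.2045, 0.1584]
ee_rot: [1.757, 1.754, -0.723]
contact_force: [1.1, -0.4, 1.6]
gripper_width: 0.0667
gripper_force: 0.0
[ 0.5   -0.205  0.158] TCP in face mm [ 43.48    1.417 131.098] [ 0.006  0.003 -0.004] [-0.269 -0.281 -0.596  0.986 -0.751  1.197]
[321.088 230.016] 0.72 [[322.0, 229.0], [322.0, 232.0], [323.0, 236.0]]
top [171.008 171.312] 0.85 [468.112 255.537]
top [264.832 330.384] 0.81 [468.112 255.537]
top [467.712 255.792] 0.79 [468.112 255.537]
top [470.72  330.384] 0.24 [468.112 255.537]
```

View pics/w4.png

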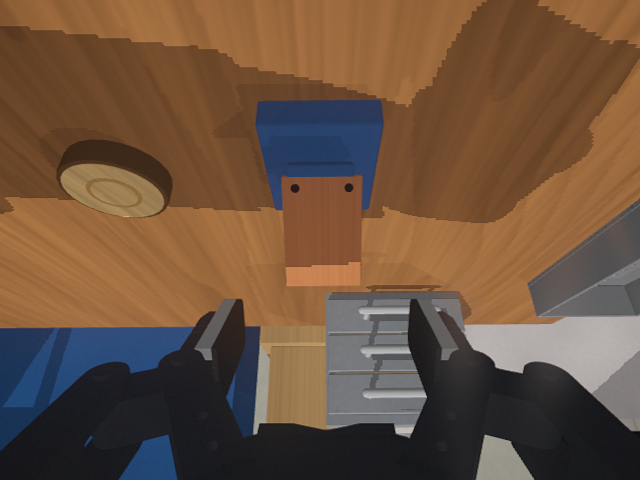

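The wrist view shows the copper leaning flat on the slope. Its lower edge is against the lip at row 177, its upper edge at row 286, its centre at (321,230), and the network's centre matches face x of about 40 mm. Now I plan the regrasp by the upper edge, going through vertical.

```bash
cat >> h.py <<'E'
RB=R.from_matrix(np.c_[[-1,0,0],N,-UP])
E
python3 - <<'E'
from h import *
p,r=pose()
p,r=plan([.499,-.28,.27],down(90),p,r); print()
p,r=plan([.499,-.36,.24],down(180),p,r); print()
p,r=plan(F+UP*.130+N*.003,RB,p,r); print(p,face(p))
E
```

```text
leg [-68.0, 1.0, -16.0] [0.0, 0.393, -0.001] rows>= 4
leg [-56.0, 1.0, -40.0] [-0.0, 0.393, -0.0] rows>= 4

leg [-27.0, -0.0, 10.0] [-0.0, 0.0, -0.524] rows>= 5
leg [-23.0, -13.0, 10.0] [-0.0, 0.0, -0.523] rows>= 5
leg [-13.0, -23.0, 10.0] [-0.0, 0.0, -0.524] rows>= 5

leg [0.0, 2.0, 55.0] [-0.393, -0.0, 0.0] rows>= 4
leg [1.0, -20.0, 52.0] [-0.393, -0.0, 0.0] rows>= 4
[ 0.498 -0.356  0.129] [130.246  -0.437   3.038]
```

```bash
python3 -m creep '[-68,1,-16,0,0.393,0,0.3, -68,1,-16,0,0.393,0,0.4, -68,1,-16,0,0.393,0,0.5, -68,1,-16,0,0.393,0,0.5, -68,1,-16,0,0.393,0,0.5]' && python3 -m creep '[-56,1,-40,0,0.393,0,0.5, -56,1,-40,0,0.393,0,0.5, -56,1,-40,0,0.393,0,0.5, -56,1,-40,0,0.393,0,0.5, -56,1,-40,0,0.393,0,0.5]' && python3 -m creep '[-27,0,10,0,0,-0.524,0.5, -27,0,10,0,0,-0.524,0.5, -27,0,10,0,0,-0.524,0.5, -27,0,10,0,0,-0.524,0.5, -27,0,10,0,0,-0.524,0.5]' && python3 -m creep '[-23,-13,10,0,0,-0.524,0.5, -23,-13,10,0,0,-0.524,0.5, -23,-13,10,0,0,-0.524,0.5, -23,-13,10,0,0,-0.524,0.5, -23,-13,10,0,0,-0.524,0.5]' && python3 -m creep '[-13,-23,10,0,0,-0.524,0.5, -13,-23,10,0,0,-0.524,0.5, -13,-23,10,0,0,-0.524,0.5, -13,-23,10,0,0,-0.524,0.5, -13,-23,10,0,0,-0.524,0.5]' | tail -6
python3 - <<'E'
from h import *
p,r=pose(); print(p,robot.observe()["qpos"],(r.inv()*down(180)).as_rotvec())
plan(F+UP*.130+N*.003,RB)
E
```

```text
time_s: 11.12
tool_pos: [0.4976, -0.2457, 0.212]
ee_rot: [2.01, 2.0, -0.401]
contact_force: [-0.2, 0.1, -1.1]
gripper_width: 0.0426
gripper_force: 0.0
time_s: 11.53
tool_pos: [0.4983, -0.2806, 0.2676]
ee_rot: [-2.222, -2.217, 0.004]
contact_force: [0.2, -0.5, -0.3]
gripper_width: 0.0426
gripper_force: 0.0
time_s: 11.95
tool_pos: [0.4991, -0.3049, 0.2591]
ee_rot: [1.56, 2.727, -0.005]
contact_force: [0.4, 0.0, -0.7]
gripper_width: 0.0426
gripper_force: 0.0
time_s: 12.37
tool_pos: [0.4994, -0.3319, 0.2499]
ee_rot: [0.806, 3.036, -0.004]
contact_force: [-0.1, -0.1, 0.7]
gripper_width: 0.0425
gripper_force: 0.0
time_s: 12.78
tool_pos: [0.4992, -0.3588, 0.2403]
ee_rot: [-0.004, 3.141, -0.003]
contact_force: [-0.1, 1.4, -0.2]
gripper_width: 0.0425
gripper_force: 0.0
[ 0.499 -0.359  0.24 ] [-0.835  0.146  0.124  1.548 -0.001 -0.837] [-0.002  0.     0.002]
leg [0.0, 1.0, 56.0] [-0.394, -0.0, 0.001] rows>= 4
leg [1.0, -20.0, 52.0] [-0.393, -0.001, 0.001] rows>= 4
```

```bash
python3 -m creep '[0,1,56,-0.394,0,0,0.5, 0,1,56,-0.394,0,0,0.5, 0,1,56,-0.394,0,0,0.5, 0,1,56,-0.394,0,0,0.5, 0,1,56,-0.394,0,0,0.5]' && python3 -m creep '[1,-20,52,-0.393,0,0,0.5, 1,-20,52,-0.393,0,0,0.5, 1,-20,52,-0.393,0,0,0.5, 1,-20,52,-0.393,0,0,0.5, 1,-20,52,-0.393,0,0,0.5]'; python3 -m creep '[0,0,0,0,0,0,0.5, 0,0,0,0,0,0,0.5]' | head -2
python3 - <<'E'
from h import *
p,r=pose(); print(p,"face",face(p),robot.observe()["qpos"],(r.inv()*RB).as_rotvec())
snap("wrist","w5")
q=np.array([F+UP*a+np.array([b,0,0])+N*c for a in(.08,) for b in(-.027,.027) for c in(0,.006)]); print(proj("wrist",q).round(0).tolist())
E
```

```text
time_s: 13.2
tool_pos: [0.4985, -0.3592, 0.1817]
ee_rot: [-0.01, -3.077, -0.617]
contact_force: [-0.8, -0.5, 0.1]
gripper_width: 0.043
gripper_force: 0.0
time_s: 13.62
tool_pos: [0.4978, -0.357, 0.1268]
ee_rot: [-0.004, -2.898, -1.206]
contact_force: [-0.9, -0.1, -0.8]
gripper_width: 0.0429
gripper_force: 0.0
time_s: 13.78
tool_pos: [0.4995, -0.3573, 0.132]
[ 0.499 -0.357  0.132] face [132.837   0.99    4.405] [-1.014  0.957  0.784  2.095  0.381 -1.156] [-0.007  0.001  0.003]
[[321.0, 225.0], [334.0, 225.0], [322.0, 323.0], [333.0, 323.0]]
```

View pics/w5.png

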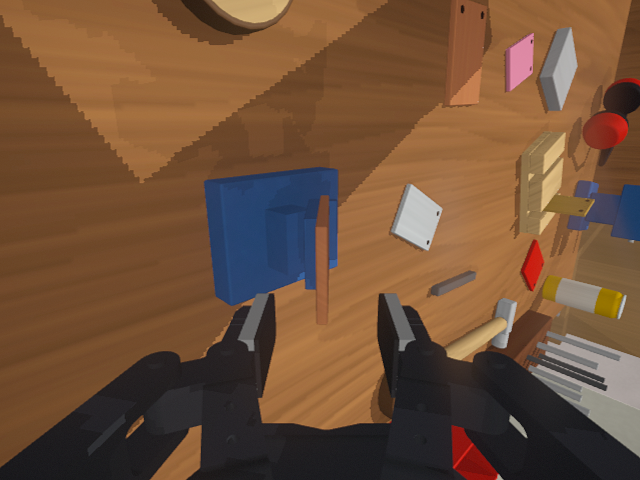

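The fingers straddle the plate: pads at columns 273 and 380, plate edge at about column 322. Joint 4 is at 2.095, very close to its 2.11 limit. I'll fit a quick kinematic model from the logged poses to see whether the grasp pose is reachable.

```bash
cat > kin.py <<'E'
from h import *
from scipy.optimize import least_squares
D=[([-1.536,.104,.097,1.564,0,1.353],[.15,-.581,.25],None),
([-0.88,.173,.092,1.493,0,.704],[.488,-.387,.206],None),
([-.354,-.266,-.651,.851,-.724,1.093],[.500,-.2473,.1254],[1.762,1.755,-.725]),
([-.269,-.281,-.596,.986,-.751,1.197],[.4999,-.2045,.1584],[1.757,1.754,-.723]),
([-.835,.146,.124,1.548,-.001,-.837],[.499,-.359,.240],None),
([-1.014,.957,.784,2.095,.381,-1.156],[.4995,-.3573,.132],None)]
def fk(q,P):
    a,h,L1,L2,e,d,d4=P[:7]
    j1,j2,j3,j4,j5,j6=q; f=j2-j3; b=f+j4; z1=R.from_euler('z',j1)
    w=np.array([a+L1*np.sin(j2)+L2*np.cos(f)+e*np.sin(f),0,h+L1*np.cos(j2)-L2*np.sin(f)+e*np.cos(f)])
    Rw=z1*R.from_euler('y',b)
    x4=Rw.apply([1,0,0]); zt=(Rw*R.from_euler('z',j5)).apply([1,0,0])
    # tool x: vertical down has toolx angle = j1+pi-j6
    Rt=Rw*R.from_euler('z',j5)*R.from_euler('x',j6)*R.from_matrix([[0,0,1],[0,-1,0],[1,0,0]])
    return z1.apply(w)+d4*x4+d*zt,Rt
def res(P): return np.concatenate([fk(q,P)[0]-p for q,p,_ in D]+[[1e-3*P[6]]])
s=least_squares(res,[0,.3,.4,.4,0,.25,.0])
PP=s.x
def ik(p,Rt,q0):
    lo=[-2.99,-.84,-1.1,-1.84,-1.51,-3.14];hi=[2.99,1.86,1.16,2.11,1.56,3.14]
    def g(q):
        a,b=fk(q,PP); return np.r_[(a-p)*10,(b.inv()*Rt).as_rotvec()]
    o=least_squares(g,np.clip(q0,np.array(lo)+.01,np.array(hi)-.01),bounds=(lo,hi)); return o.x,np.linalg.norm(o.fun)
E
python3 - <<'E'
from kin import *
print(PP,np.abs(s.fun).max())
for q,p,rv in D: print(fk(q,PP)[1].as_rotvec())
q0=D[-1][0]
for a in(.133,.11,.09,.08,.074):
    print(a,*ik(F+UP*a+N*.003,RB,q0))
RA=RB*R.from_euler('z',np.pi)
for t in(.2,.4,.6,.8,.9): # less tilt: rotate tool about lip axis? or tilt within plate plane
    Rt=R.from_rotvec(N*t)*RB; print(t,*ik(F+UP*.074+N*.003,Rt,q0)); Rt=R.from_rotvec(-N*t)*RB; print(-t,*ik(F+UP*.074+N*.003,Rt,q0))
E
```

```text
[0.088 0.311 0.352 0.462 0.015 0.164 0.262] 0.14796853247629332
[-0.396  3.117  0.   ]
[-2.207  2.236  0.005]
[ 1.758 -1.765  0.732]
[ 1.758 -1.762  0.74 ]
[ 3.14   0.003 -0.   ]
[-2.363 -0.002 -0.002]
0.133 [-0.75   0.307  0.016  1.359  0.58  -3.14 ] 0.7830503305364992
0.11 [-0.731  0.29  -0.043  1.314  0.584 -3.14 ] 0.7642853685702695
0.09 [-0.715  0.277 -0.092  1.275  0.589 -3.14 ] 0.7474635936633008
0.08 [-0.706  0.271 -0.115  1.255  0.591 -3.14 ] 0.7388739202346803
0.074 [-0.701  0.268 -0.129  1.243  0.592 -3.14 ] 0.7336623318152272
0.2 [-0.659  0.53   0.206  1.544  0.421 -3.14 ] 0.8271720243259925
-0.2 [-0.738  0.074 -0.394  0.975  0.75  -3.14 ] 0.6135841318071769
0.4 [-0.616  0.858  0.625  1.88   0.252 -3.14 ] 0.8909978154027274
-0.4 [-0.767 -0.056 -0.591  0.743  0.878 -3.14 ] 0.4725406492818837
0.6 [-0.583  1.1    0.945  2.11   0.124 -3.14 ] 0.9293935312262916
-0.6 [-0.788 -0.137 -0.736  0.545  0.97  -3.14 ] 0.31701111253497516
0.8 [-0.574  1.099  0.932  2.11   0.028  2.216] 0.35869124753779186
-0.8 [-0.802 -0.187 -0.846  0.374  1.03  -3.14 ] 0.15238133271865453
0.9 [-0.554  1.1    0.929  2.11  -0.045  2.199] 0.4165025390307222
-0.9 [-0.807 -0.206 -0.893  0.294  1.05  -3.14 ] 0.06788541388208719
```

```bash
python3 - <<'E'
s=open('kin.py').read()
s=s.replace("a,h,L1,L2,e,d,d4=P[:7]","a,h,L1,L2,e,d,d4,c,y=P")
s=s.replace("L1*np.sin(j2)","L1*np.sin(j2+c)").replace("L1*np.cos(j2)","L1*np.cos(j2+c)").replace("np.sin(f),0,h","np.sin(f),y,h")
s=s.replace("R.from_matrix([[0,0,1],[0,-1,0],[1,0,0]])","R.from_matrix([[0,0,1],[0,-1,0],[1,0,0]])*R.from_euler('z',np.pi/2)")
s=s.replace("0,.25,.0])","0,.25,.0,0,0])").replace("[[1e-3*P[6]]]","[1e-3*P]")
open('kin.py','w').write(s)
E
cat > kt.py <<'E'
from kin import *
print(PP); print((s.fun[:18].reshape(-1,3)*1000).round(1))
for q,p,rv in D: print(fk(q,PP)[1].as_rotvec(),rv)
E
python3 kt.py
```

```text
[ 0.003  0.297  0.343  0.548  0.045  0.284  0.146 -0.004  0.13 ]
[[-0.2  0.1 -0.1]
 [ 0.1 -0.2  0.1]
 [-0.   0.  -0.4]
 [-0.  -0.   0.4]
 [ 0.2  0.2 -0.1]
 [-0.1 -0.   0. ]]
[-1.924 -2.483 -0.   ] None
[-0.021 -3.139 -0.004] None
[ 0.006  2.9   -1.2  ] [1.762, 1.755, -0.725]
[ 0.003  2.893 -1.204] [1.757, 1.754, -0.723]
[ 2.223 -2.218  0.001] None
[-1.766  1.762  0.722] None
```

```bash
sed -i "s/from_euler('z',np.pi\/2)/from_euler('z',np.pi)/" kin.py; python3 - <<'E'
from kin import *
for q,p,rv in D: print(fk(q,PP)[1].as_rotvec(),rv)
q0=D[-1][0]
for a in(.133,.11,.09,.08,.074):
    print(a,*ik(F+UP*a+N*.003,RB,q0))
for t in(-.2,-.4,-.6,.2,.4,.6): 
    print(t,*ik(F+UP*.074+N*.003,R.from_rotvec(N*t)*RB,q0))
E
```

```text
[-3.116 -0.396 -0.   ] None
[-2.234 -2.204 -0.   ] None
[ 1.763  1.756 -0.725] [1.762, 1.755, -0.725]
[ 1.757  1.753 -0.723] [1.757, 1.754, -0.723]
[ 0.003 -3.141  0.002] None
[-0.003  2.905  1.192] None
0.133 [-1.017  0.968  0.795  2.103  0.381 -1.158] 2.7424339572271217e-09
0.11 [-1.005  0.922  0.697  2.047  0.389 -1.149] 4.298918512948363e-15
0.09 [-0.994  0.888  0.621  2.001  0.396 -1.14 ] 6.065377046219501e-11
0.08 [-0.989  0.873  0.586  1.979  0.399 -1.135] 7.507886593734737e-10
0.074 [-0.985  0.865  0.566  1.966  0.401 -1.132] 3.80179779605091e-09
-0.2 [-1.052  0.702  0.332  1.83   0.542 -1.149] 4.80777920576036e-10
-0.4 [-1.118  0.558  0.121  1.701  0.688 -1.159] 2.781070918097893e-12
-0.6 [-1.181  0.43  -0.078  1.572  0.839 -1.157] 1.0637513750912878e-10
0.2 [-0.919  1.046  0.824  2.11   0.267 -1.108] 0.008008549455515731
0.4 [-0.861  1.059  0.867  2.11   0.148 -1.07 ] 0.12552987983442862
0.6 [-0.801  1.072  0.898  2.11   0.025 -1.053] 0.24123792027341512
```

The model fits to within 0.5 mm, and joint 4 moves away from its limit on the way down. I descend along the plate and grip.

```bash
python3 -m creep '[1,-2,25,0,0,0,0.5, 1,-2,45,0,0,0,0.5, 1,-2,58,0,0,0,0.5, 1,-2,58,0,0,0,0.5, 1,-2,58,0,0,0,0.5]'; python3 - <<'E'
from h import *
p,r=pose(); print(p,"face",face(p),(r.inv()*RB).as_rotvec())
E
```

```text
time_s: 14.25
tool_pos: [0.498, -0.3174, 0.0893]
ee_rot: [-0.004, 2.902, 1.197]
contact_force: [0.5, 0.1, 1.1]
gripper_width: 0.0426
gripper_force: 0.0
[ 0.498 -0.317  0.089] face [74.362 -0.534  2.369] [-0.003  0.001  0.003]
```

```bash
python3 -m creep '[0,0,0,0,0,0,0.75, 0,0,0,0,0,0,0.85, 0,0,0,0,0,0,0.9, 0,0,0,0,0,0,1, 0,0,0,0,0,0,1]' 50; python3 -m creep '[0,0,0,0,0,0,1, 0,0,0,0,0,0,1]'; python3 - <<'E'
from kin import *
p,r=pose(); print(p,"face",face(p),(r.inv()*RB).as_rotvec()); q=robot.observe()["qpos"]
# lift: up the slope normal a bit & up while untilting
for k,(pp,t) in enumerate(((p+[0,0.02,.05],0),(p+[0,.03,.09],.2),(p+[0,.05,.12],.4),(p+[0,.07,.15],.785))):
    q,e=ik(pp,R.from_rotvec([-t,0,0])*RB,q); print(q,e)
E
```

```text
time_s: 14.67
tool_pos: [0.4977, -0.318, 0.0888]
ee_rot: [-0.0, 2.9, 1.203]
contact_force: [-0.2, 1.2, 8.9]
gripper_width: 0.0051
gripper_force: 51.7
time_s: 14.83
tool_pos: [0.4977, -0.318, 0.0888]
ee_rot: [-0.0, 2.9, 1.203]
contact_force: [-1.0, 1.4, 8.8]
gripper_width: 0.0047
gripper_force: 51.7
[ 0.498 -0.318  0.089] face [74.443 -0.758  1.61 ] [0.001 0.002 0.001]
[-0.971  0.779  0.532  2.014  0.41  -1.121] 9.304128726281086e-14
[-0.925  0.531  0.359  1.886  0.339 -1.01 ] 3.818427683716044e-09
[-0.855  0.298  0.19   1.76   0.249 -0.892] 5.114088923019244e-11
[-0.697 -0.03  -0.06   1.541  0.    -0.697] 1.626083278138116e-11
```

```bash
python3 -m creep '[0,15,-6,0,0,0,1, 0,35,-15,0,0,0,1, 0,50,-21,0,0,0,1, 0,50,-21,0,0,0,1]';python3 - <<'E'
from kin import *
p,r=pose(); print(p,(r.inv()*RB).as_rotvec())
a,b=plan([.498,-.25,.25],down(180)); print()
a,b=plan([.47,.19,.25],down(110.2),a,b)
print(ik(np.array([.48,.0,.25]),down(145),[0,0,0,1.57,0,0]),ik(np.array([.48,.2,.25]),down(110.2),[.1,0,0,1.57,0,1]))
E
```

```text
time_s: 15.17
tool_pos: [0.4982, -0.2978, 0.1404]
ee_rot: [-0.003, 2.901, 1.197]
contact_force: [0.2, -0.2, -2.2]
gripper_width: 0.0049
gripper_force: 50.9
[ 0.498 -0.298  0.14 ] [-0.003  0.003  0.003]
leg [-0.0, 56.0, -22.0] [0.391, 0.002, 0.001] rows>= 4
leg [-0.0, 43.0, -41.0] [0.392, 0.002, 0.001] rows>= 4

leg [9.0, 146.0, -0.0] [-0.0, -0.0, 0.406] rows>= 4
leg [67.0, 131.0, -0.0] [-0.0, 0.0, 0.406] rows>= 4
leg [113.0, 94.0, -0.0] [-0.001, 0.0, 0.406] rows>= 4
(array([-0.273, -0.257, -0.246,  1.582, -0.   ,  0.338]), np.float64(4.462980700210466e-09)) (array([ 0.143, -0.136, -0.14 ,  1.567, -0.   ,  1.361]), np.float64(2.0273750105519122e-11))
```

```bash
python3 -m creep '[0,56,-22,0.391,0,0,1, 0,56,-22,0.391,0,0,1, 0,56,-22,0.391,0,0,1, 0,56,-22,0.391,0,0,1, 0,56,-22,0.391,0,0,1]' && python3 -m creep '[0,43,-41,0.392,0,0,1, 0,43,-41,0.392,0,0,1, 0,43,-41,0.392,0,0,1, 0,43,-41,0.392,0,0,1, 0,43,-41,0.392,0,0,1]' && python3 -m creep '[9,146,0,0,0,0.406,1, 9,146,0,0,0,0.406,1, 9,146,0,0,0,0.406,1, 9,146,0,0,0,0.406,1, 9,146,0,0,0,0.406,1]' && python3 -m creep '[67,131,0,0,0,0.406,1, 67,131,0,0,0,0.406,1, 67,131,0,0,0,0.406,1, 67,131,0,0,0,0.406,1, 67,131,0,0,0,0.406,1]' && python3 -m creep '[113,94,0,0,0,0.406,1, 113,94,0,0,0,0.406,1, 113,94,0,0,0,0.406,1, 113,94,0,0,0,0.406,1, 113,94,0,0,0,0.406,1]' && python3 -m creep '[0,0,0,0,0,0,1, 0,0,0,0,0,0,1]'|tail -6
python3 - <<'E'
from h import *
p,r=pose();print(p,r.as_matrix())
im=snap("wrist","w6")
for t,z in(("free_slot",.012),("rack",0),("brass",.052)):
  for d in landmark_of("wrist",t)[:2]: print(t,px(d),d["score"],onz("wrist",px(d),z))
for d in cut_out("wrist","rack")[:1]: print(px(d),d["score"],*rect(d["region"],.034,"wrist"))
E
```

```text
time_s: 15.58
tool_pos: [0.4984, -0.2726, 0.195]
ee_rot: [-0.005, 3.079, 0.603]
contact_force: [0.3, 1.1, -1.8]
gripper_width: 0.0048
gripper_force: 50.8
time_s: 16.0
tool_pos: [0.4971, -0.2482, 0.2462]
ee_rot: [-0.004, 3.141, 0.008]
contact_force: [-0.8, -0.3, -3.6]
gripper_width: 0.0053
gripper_force: 51.0
time_s: 16.42
tool_pos: [0.4873, -0.1002, 0.2457]
ee_rot: [-0.633, -3.072, -0.014]
contact_force: [-0.1, 0.1, -1.9]
gripper_width: 0.0049
gripper_force: 51.1
time_s: 16.83
tool_pos: [0.4774, 0.0472, 0.2463]
ee_rot: [-1.241, -2.878, -0.01]
contact_force: [-0.6, -0.2, -2.7]
gripper_width: 0.0052
gripper_force: 51.2
time_s: 17.25
tool_pos: [0.4679, 0.1943, 0.2462]
ee_rot: [-1.797, -2.567, -0.004]
contact_force: [0.7, 0.3, -2.2]
gripper_width: 0.005
gripper_force: 51.1
time_s: 17.42
tool_pos: [0.4691, 0.189, 0.2466]
ee_rot: [-1.794, -2.574, -0.002]
contact_force: [0.4, 0.1, -3.0]
gripper_width: 0.0046
gripper_force: 51.1
[0.469 0.189 0.247] [[-0.346  0.938 -0.003]
 [ 0.938  0.346  0.003]
 [ 0.004 -0.002 -1.   ]]
free_slot [382.72  124.176] 0.93 [0.491 0.277 0.012]
rack [417.408 127.584] 0.67 [0.525 0.286 0.   ]
rack [325.824 293.376] 0.45 [0.503 0.095 0.   ]
brass [475.008 127.008] 0.74 [0.557 0.298 0.052]
[411.712 123.504] 0.64 [0.524 0.286] [149.235 100.563] 19.503637313842773
```

View pics/w6.png

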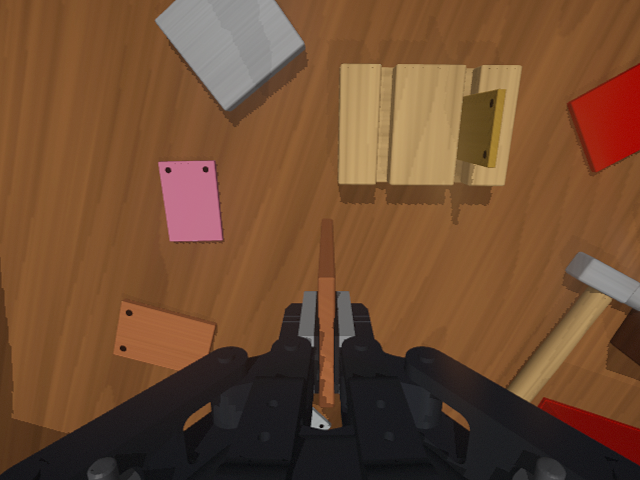

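```bash
python3 - <<'E'
from h import *
a=onz("wrist",[[381,66],[378,184],[396,66],[390,184]],.034); print(a)
for i,j in((0,1),(2,3)): d=a[i]-a[j]; print("dir",np.degrees(np.arctan2(d[1],d[0])))
print("centre",a.mean(0))
p,r=pose(); b=p+r.apply([[.0265,0,.0744],[-.0275,0,.0744],[.0265,0,-.006],[.0265,0,.0]]); print(proj("wrist",b))
plan([.491,.276,.16],down(110.0))
E
```

```text
[[0.471 0.317 0.034]
 [0.506 0.227 0.034]
 [0.482 0.321 0.034]
 [0.516 0.23  0.034]]
dir 110.96526456993735
dir 110.05101269396899
centre [0.494 0.274 0.034]
[[325.943 216.686]
 [326.035 306.997]
 [325.984 274.287]
 [325.979 267.659]]
leg [74.0, 50.0, 88.0] [0.002, -0.003, 0.002] rows>= 4
```

```bash
python3 -m creep '[74,50,0,0.002,-0.003,0,1, 74,50,40,0.002,-0.003,0,1, 74,50,88,0.002,-0.003,0,1, 74,50,120,0.002,-0.003,0,1, 74,50,120,0.002,-0.003,0,1]' >/dev/null; python3 -m creep '[0,0,0,0,0,0,1, 0,0,0,0,0,0,1]'|tail -6
python3 - <<'E'
from h import *
p,r=pose();print(p,r.as_matrix()[:,0],r.as_matrix()[:,2])
im=snap("wrist","w7"); cv2.imwrite("pics/c7.png",cv2.resize(im[60:360,200:500,::-1],(600,600),interpolation=cv2.INTER_CUBIC))
for d in landmark_of("wrist","free_slot")[:2]: print(px(d),d["score"],onz("wrist",px(d),.012))
b=p+r.apply([[.0265,0,.0744],[.0265,0,-.0]]); print(proj("wrist",b))
ax=r.as_matrix()[:,0]
for c in([.491,.275],[.494,.274]): print([proj("wrist",np.r_[c,.034]+ax*t+np.array([.94,.342,0])*k).round(0).tolist() for t in(-.05,.05) for k in(-.006,.006)])
E
```

```text
time_s: 18.25
tool_pos: [0.4906, 0.2765, 0.1295]
ee_rot: [1.797, 2.575, -0.0]
contact_force: [-0.3, 0.2, -1.6]
gripper_width: 0.0052
gripper_force: 51.1
[0.491 0.277 0.13 ] [-0.345  0.939 -0.001] [ 0.001 -0.001 -1.   ]
[325.312 237.024] 0.85 [0.49  0.278 0.012]
[[325.95  216.697]
 [325.993 267.667]]
[[317.0, 325.0], [335.0, 325.0], [315.0, 171.0], [336.0, 171.0]]
[[320.0, 328.0], [339.0, 328.0], [319.0, 174.0], [340.0, 174.0]]
```

View pics/c7.png

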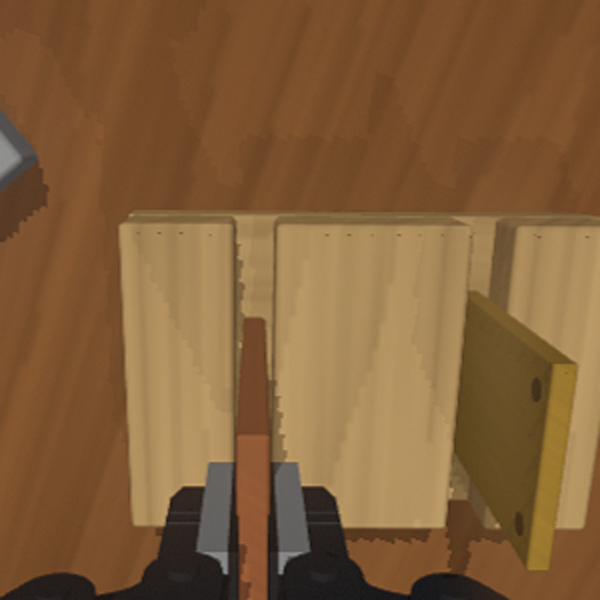

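In the crop the slot mouth spans columns 236–275 and the plate's lower edge 243–266, so it is centred to about 0.3 mm and parallel to the slot. Next I lower it in steps.

```bash
python3 -m creep '[-1,0.3,10,0,0,0,1, -1,0.3,20,0,0,0,1, -1,0.3,25,0,0,0,1, -1,0.3,28,0,0,0,1]'; python3 -m creep '[0,0,5,0,0,0,1, 0,0,8,0,0,0,1, 0,0,8,0,0,0,1]';  python3 -m creep '[0,0,2,0,0,0,1, 0,0,3,0,0,0,1, 0,0,3,0,0,0,1]'
```

```text
time_s: 18.68
tool_pos: [0.4905, 0.276, 0.0992]
ee_rot: [1.797, 2.577, -0.002]
contact_force: [-0.9, 0.3, -2.3]
gripper_width: 0.0051
gripper_force: 51.0
time_s: 18.93
tool_pos: [0.4906, 0.2762, 0.0915]
ee_rot: [1.797, 2.577, -0.001]
contact_force: [-1.0, 0.5, -2.1]
gripper_width: 0.0049
gripper_force: 51.1
time_s: 19.18
tool_pos: [0.491, 0.2763, 0.0893]
ee_rot: [1.796, 2.576, -0.0]
contact_force: [0.9, 0.6, -2.6]
gripper_width: 0.0049
gripper_force: 51.1
```

No contact yet, and the edge is well inside the slot. I step down gently.

```bash
for i in 1; do python3 -m creep '[0,0,1,0,0,0,1, 0,0,1,0,0,0,1]'; python3 -m creep '[0,0,1,0,0,0,1, 0,0,1,0,0,0,1]'; python3 -m creep '[0,0,1,0,0,0,1, 0,0,1,0,0,0,1]'; done | grep -E "tool_pos|contact"
```

```text
tool_pos: [0.491, 0.2763, 0.0883]
contact_force: [-0.6, -0.1, -2.4]
tool_pos: [0.491, 0.2763, 0.0873]
contact_force: [-0.5, -0.4, -2.7]
tool_pos: [0.4909, 0.2763, 0.0862]
contact_force: [1.0, 0.2, -2.8]
```

```bash
for i in 1; do python3 -m creep '[0,0,1,0,0,0,1, 0,0,1,0,0,0,1]'; python3 -m creep '[0,0,1,0,0,0,1, 0,0,1,0,0,0,1]';python3 -m creep '[0,0,1,0,0,0,1, 0,0,1,0,0,0,1]'; done | grep -E "tool_pos|contact"
```

```text
tool_pos: [0.4911, 0.2764, 0.0855]
contact_force: [0.4, -0.3, -1.5]
tool_pos: [0.4913, 0.2765, 0.0854]
contact_force: [-3.3, 0.2, 6.5]
tool_pos: [0.4915, 0.2767, 0.0853]
contact_force: [-5.7, -0.3, 13.5]
```

Floor contact at TCP z 0.0854, as predicted. I relieve the pressure and open slowly.

```bash
python3 -m creep '[0,0,-1.5,0,0,0,1, 0,0,-1.5,0,0,0,0.92, 0,0,-1.5,0,0,0,0.9, 0,0,-1.5,0,0,0,0.87, 0,0,-1.5,0,0,0,0.83]' 20; python3 -m creep '[0,0,0,0,0,0,0.78, 0,0,0,0,0,0,0.72, 0,0,0,0,0,0,0.66, 0,0,0,0,0,0,0.6, 0,0,0,0,0,0,0.6]'; python3 -m creep '[0,0,-5,0,0,0,0.6, 0,0,-20,0,0,0,0.6, 0,0,-50,0,0,0,0.6, 0,0,-85,0,0,0,0.6, 0,0,-110,0,0,0,0.6]'; python3 -m creep '[0,0,0,0,0,0,0.6, 0,0,0,0,0,0,0.6]'
python3 - <<'E'
from h import *
im=snap("wrist","w8"); sc=snap("scene","s8")
f=lambda i,x,y,w,h:cv2.resize(i[y:y+h,x:x+w,::-1],(400,400),interpolation=cv2.INTER_CUBIC)
cv2.imwrite("pics/c8.png",np.hstack([f(im,200,100,260,260),f(sc,370,230,120,120)]))
C=np.array([.4915,.2755,.052]); print(proj("scene",C))
for d in landmark_of("scene","copper")[:5]: print(px(d),d["score"])
E
```

```text
time_s: 20.6
tool_pos: [0.491, 0.2763, 0.0847]
ee_rot: [1.797, 2.576, -0.0]
contact_force: [-0.7, 0.2, 0.3]
gripper_width: 0.0145
gripper_force: 0.0
time_s: 21.02
tool_pos: [0.491, 0.2763, 0.0848]
ee_rot: [1.796, 2.576, -0.0]
contact_force: [0.6, -0.1, 0.8]
gripper_width: 0.0339
gripper_force: 0.0
time_s: 21.43
tool_pos: [0.4912, 0.2765, 0.1979]
ee_rot: [1.796, 2.575, 0.002]
contact_force: [0.1, -0.2, 0.2]
gripper_width: 0.0342
gripper_force: 0.0
time_s: 21.6
tool_pos: [0.492, 0.2767, 0.197]
ee_rot: [1.795, 2.574, 0.004]
contact_force: [-0.1, -0.1, -1.0]
gripper_width: 0.0344
gripper_force: 0.0
[437.665 291.997]
[410.816 425.616] 0.83
[419.2  215.28] 0.64
[354.112 181.68 ] 0.63
[438.592 290.688] 0.61
```

View pics/c8.png

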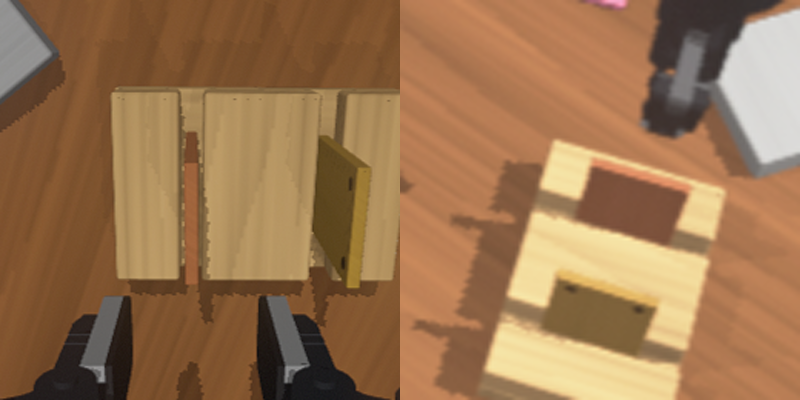

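The crop shows the copper upright in the empty slot at columns 185–198. Its centre in the scene view, (438.6, 290.7), agrees with the full-down pose, the gripper is clear, and the brass has not moved.

```bash
python3 -c "
from workcell import robot
print(robot.hand_in())"
```

```text
the job is handed in; nothing more can be done
None
```

The copper blank was leaned on the stand and let go, then regrasped by its upper edge and stood upright, centred and fully down in the empty rack slot; I handed the job in at about 22 s, but no verdict came back.

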